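# Air the tall grass: push its dome vents open

### The job

The tall grass is getting too damp under its clear dome: with your fingertips, lightly push both green sliding vents on top of that dome fully open, then withdraw. Leave the dome and its tray sitting where they are, lift nothing, and do not disturb the other two domes, their vents or anything else on the bench.

Things in the scene. Friction and masses are not known exactly. Their poses are not given: they have to be found in the camera images.
- grass_dome: clear plastic dome over the tall grass: the dome to work on. 211 x 151 mm at its foot, sitting loosely (2 to 3 mm play) over its tray's rim. Origin at the centre of its foot, level with the rim, 50 mm above the bench; the flat top, 186 x 126 mm, is 105 mm above the origin. x along its length, z up; both its green vents slide to +y to open. Yaw within 0.22 rad of the world's
- grass_tray: the black tray with tall thin grass blades, about 95 mm high, bright green, 200 x 140 x 50 mm, 1.3 kg, standing loose on the bench; origin at the centre of its underside, its dome rests on it
- grass_vent_near (a joint): green sliding shutter of the vent at x = -48 mm on the tall grass's dome: opening in m, 0 shut (covering the black slots) to 0.030 fully open (against its stop); slides with about 1 N of friction and stays where it is left
- grass_rib_near (a point): centre of the top edge of the upright rib on that shutter, by which it is pushed. Rib 30 mm long (dome x), 6 mm thick (dome y), top 16.5 mm above the dome's flat top; the shutter (38 x 30 mm) is 3 mm thick. White side rails, 4 mm high, run 20 mm either side of it along dome y; end stops 3 mm high lie 18 mm behind the shut rib and 18 mm beyond the open one
- grass_vent_far (a joint): green sliding shutter of the vent at x = +48 mm on the tall grass's dome: opening in m, 0 shut (covering the black slots) to 0.030 fully open (against its stop); slides with about 1 N of friction and stays where it is left
- grass_rib_far (a point): centre of the top edge of the upright rib on that shutter, by which it is pushed. Rib 30 mm long (dome x), 6 mm thick (dome y), top 16.5 mm above the dome's flat top; the shutter (38 x 30 mm) is 3 mm thick. White side rails, 4 mm high, run 20 mm either side of it along dome y; end stops 3 mm high lie 18 mm behind the shut rib and 18 mm beyond the open one
- broad_dome: an equal dome with equal vents over another tray, of stems about 60 mm high with flat dark-green leaves about 22 mm across; leave alone. Origin and axes as for the first dome
- broad_tray: the black tray with stems about 60 mm high with flat dark-green leaves about 22 mm across, 200 x 140 x 50 mm, 1.3 kg, standing loose on the bench; origin at the centre of its underside, its dome rests on it
- broad_vent_near (a joint): shutter of the vent at x = -48 mm on that dome, 0 shut to 0.030 open; leave as found
- broad_rib_near (a point): top centre of the rib on that shutter; leave alone
- broad_vent_far (a joint): shutter of the vent at x = +48 mm on that dome, 0 shut to 0.030 open; leave as found
- broad_rib_far (a point): top centre of the rib on that shutter; leave alone
- cress_dome: an equal dome with equal vents over another tray, of a low close carpet, about 20 mm high, of tiny yellow-green leaves; leave alone. Origin and axes as for the first dome
- cress_tray: the black tray with a low close carpet, about 20 mm high, of tiny yellow-green leaves, 200 x 140 x 50 mm, 1.3 kg, standing loose on the bench; origin at the centre of its underside, its dome rests on it
- cress_vent_near (a joint): shutter of the vent at x = -48 mm on that dome, 0 shut to 0.030 open; leave as found
- cress_rib_near (a point): top centre of the rib on that shutter; leave alone
- cress_vent_far (a joint): shutter of the vent at x = +48 mm on that dome, 0 shut to 0.030 open; leave as found
- cress_rib_far (a point): top centre of the rib on that shutter; leave alone
- seed_jar: closed glass jar of green seed with a steel cap, 72 mm across, 102 mm high, origin at the centre of its base; leave alone
- bean_jar: closed glass jar of brown seed with a brass cap, 72 mm across, 102 mm high, origin at the centre of its base; leave alone
- spray_bottle: whitish trigger spray bottle with a red collar, 76 mm across, 180 mm high, origin at the centre of its base; leave alone
- snips: small orange-handled snips lying flat, about 150 mm long, origin at the pivot; leave alone
- punnet: clear open punnet of cut leaves, 120 x 95 x 50 mm, standing on the white scale to the right, origin at the centre of its base; leave alone

How it is judged:
By the outcome, as a careful person would: the job done as asked, in the order asked, and still so for the second after the job is handed in, with the robot touching nothing.
It also fails if it takes over 48 s, if anything falls off the work surface, if the arm or the gripper's body presses on something with over 40 N, if the wrist force passes 120 N, or if a joint passes its speed limit or range.

### The arm

A 7-joint arm with a two-finger parallel gripper is mounted at the origin on the work surface. World frame = base frame: x ahead of the robot, y to its left, z up, the work surface at z = 0. Lengths are in m, angles in rad, forces in N, time in s.
With the tool pointing down it reaches from about 0.4 to 0.875 m from the base axis. Payload 19.3 kg.
Tool frame: the origin (TCP) lies at the very end of the fingers, on their centre line; the grasp point (between the pads) lies 19 mm behind it; z points along the fingers, y is the direction in which the jaws open and shut (so a half turn about z gives the same grasp; the last joint's range is limited). The gripper opens to 85 mm and grips with 20 to 120 N. Pads are 22 mm wide; open, the fingers measure 114 mm over their backs; the gripper's body (76 mm by 85 mm) begins 54 mm behind the grasp point. The pads swing forward as they close: fully open they stand 13 mm farther back than shut.
Start: joints at [1.136, 0.521, -0.036, 1.599, 0.021, 1.021, -0.113], TCP at [0.223, -0.584, 0.231] pointing down, gripper open.
Joint ranges: [-2.91, 2.91], [-0.3, 2.13], [-1.5, 1.42], [0.17, 2.43], [-1.26, 4.41], [0.16, 1.93], [-2.52, 2.52]. Speed limits (rad/s): [1.89, 1.89, 2.39, 2.39, 3.01, 3.01, 3.01].

### API

Orientations are given as [roll, pitch, yaw] about the fixed x, y, z axes, in that order (R = Rz(yaw) Ry(pitch) Rx(roll)).
In Python, from workcell import bot gives the robot as it stands. The module is installed in compiled form; this text tells all that it offers.
- The arm moves only by the shell command python3 -m inch 'ROWS' [FORCE]. ROWS is JSON, a list of rows, each an object of numbers: "dx", "dy", "dz": the shift along the tool's x, y, z in mm; "rx", "ry", "rz": the turn, a rotation vector about the tool's x, y, z in rad; "hand": the closure, from -1 (fully open) to 1 (shut), so that 0 is half open. In form: [{"dx": .., "dy": .., "dz": .., "rx": .., "ry": .., "rz": .., "hand": ..}, ...]. A call has 1 to 10 rows; each row shifts and turns the commanded pose from where the row before left it, along the tool's axes as they then stand; what a row does not reach is not made up. A row lasts 1/10 s, in which the tool goes at most 50 mm and 8.59 degrees, less where a joint would pass 70% of its speed; a pose out of reach is approached as far as the arm can. A call with a gripper value outside its range is refused whole. The fingers move at their own pace and stop on an object; FORCE is the grip in N (left out, the last holds). Time passes only in rows, so rows that do not move let the fingers close. It gives the time, the measured TCP pose, the force and the opening at its end, in the units of the state.
- bot.observe(): the state, without advancing time (a new reading comes with each control period).
- bot.grab_frame(name): name is "scene" or "top" or "wrist"; returns (picture, depth): 480x640x3 uint8, red, green, blue; 480x640 float32, m along the optical axis (not along the pixel's ray), 0 where there is no reading.
- bot.get_calibration(name): a dict with "vertical_fov" (degrees; the focal length in pixels is half the picture's height over the tangent of half this angle, whatever the lens; pixels are square), "cx", "cy" (the principal point, pixels), "k1" (the pictures are not rectified: a ray, as slopes to the right and down, at radius r is drawn at 1 + k1 r^2 times it, then the intrinsics apply), "origin" and "orientation" of the camera in the world. Camera axes: x right, y down, z forward; pixel columns grow to the right and rows downward; lengths in m; the calibration is good to about 2 mm. A picture is of the moment at which its call begins: read the wrist's pose just before it. get_calibration takes no time and is no camera call; for the wrist camera it gives the pose at the moment of the call.
- bot.job_done(): hands the job in, once; it reports no verdict.
Trained networks look in the newest picture that a camera, given by its name, has taken for a name from the list of things; names that differ only in an ending like _2 or _b are one class to them, and where a whole thing is asked for, a point or a joint stands for the part that bears it (a point fixed in the world has none). Each returns a list of dicts, best first, with "score" (0 to 1); they miss things now and then, are a little off and sometimes report something else, mostly with a low value. They report only what shows in the picture. A call takes as long as a camera call.
- bot.trace(camera, target): "region" (480x640 bool, what is visible of it) and "box" ([left, top, right, bottom] in pixels, round what is visible of it).
- bot.tip_of(camera, target): "centre" ([row, column] in pixels: a listed point, or the origin of a listed thing).
The state is a dict: "clock": time; "qpos": joint angles; "qd": joint speeds; "joint_efforts": joint torques, N m; "position": TCP position; "tool_rot": TCP orientation; "force": force on the tool from outside, world axes, zero at the start; "moment": the same for the moment, N m; "grip_width": finger opening in m.
Only numpy, scipy, OpenCV 4.12 (cv2) and the standard library are available. Lean on these libraries where they do the work, as an engineer would, in place of code of your own. Each camera call takes 0.05 s, during which the arm holds its last target.

## Working session

There is one attempt and no reset: what is moved stays moved. The work goes in short steps, Python scripts to look and compute and a shell command to move; the robot and the scene stay as the last step left them, time stands still between calls to the robot, and variables do not carry over. Pictures are saved under pics/ and viewed, and the job is handed in when it is done.

```bash
mkdir -p pics; python3 - <<'E'
from workcell import bot
import cv2
s=bot.observe(); print({k:s[k] for k in('clock','position','tool_rot','force','grip_width')})
for n in('scene','top'):
    p,d=bot.grab_frame(n); cv2.imwrite(f'pics/{n}0.png',p[:,:,::-1]); print(n,bot.get_calibration(n))
    for t in('grass_dome','grass_rib_near','grass_rib_far'):
        print(t,[(r['score'],r['centre']) for r in bot.tip_of(n,t)][:4])
E
```

```text
{'clock': 0.0, 'position': array([ 0.22283777, -0.58357298,  0.23075238]), 'tool_rot': array([-3.14050731e+00,  1.07025657e-04,  3.64865930e-01]), 'force': array([ 0.59005777, -0.26166378, -0.56317665]), 'grip_width': 0.08530372390719003}
scene {'vertical_fov': 55.71299623313325, 'cx': 317.49816784688346, 'cy': 237.93590203825713, 'k1': 0.0058750734807842915, 'origin': array([1.36855463, 0.09180724, 0.89573468]), 'orientation': array([-2.28336796, -0.01137633,  1.86855701])}
grass_dome [(0.94, [270.8, 377.2])]
grass_rib_near [(0.54, [220.7, 386.2])]
grass_rib_far []
top {'vertical_fov': 45.47459116581177, 'cx': 319.88101864351535, 'cy': 234.1740996741007, 'k1': -0.003448092480612945, 'origin': array([ 0.46520534, -0.13452726,  1.44210224]), 'orientation': array([-3.10037588,  0.00745907, -1.57742417])}
grass_dome [(0.85, [240.5, 267.6]), (0.74, [332.6, 434.3])]
grass_rib_near [(0.51, [260.2, 264.6]), (0.42, [147.8, 152.7])]
grass_rib_far [(0.64, [218.2, 270.9]), (0.6, [142.9, 327.7]), (0.55, [143.0, 261.6])]
```

View pics/scene0.png

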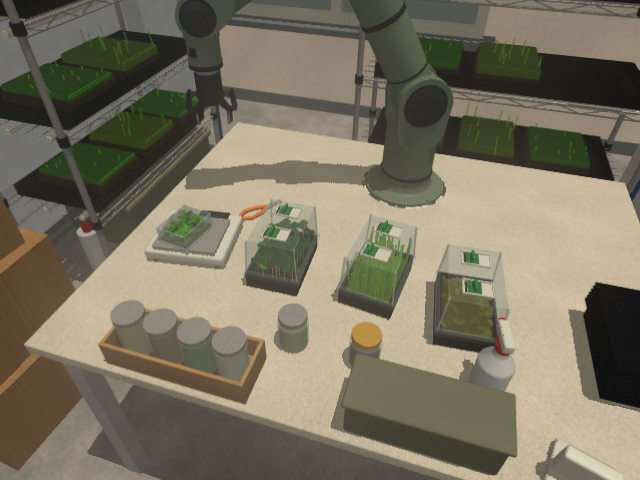

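View pics/top0.png

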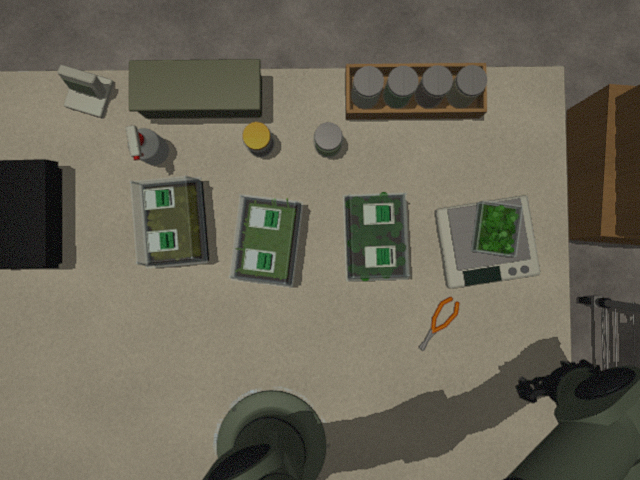

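```bash
cat > h.py <<'E'
import numpy as np, cv2
from scipy.spatial.transform import Rotation as R
def cam(c):
    f=240/np.tan(np.radians(c['vertical_fov'])/2); return f,R.from_euler('xyz',c['orientation']).as_matrix(),np.array(c['origin'])
def ray(c,u,v):
    f,M,o=cam(c); x=np.array([(u-c['cx'])/f,(v-c['cy'])/f]); s=x.copy()
    for _ in range(5): s=x/(1+c['k1']*(s@s))
    return o,M@np.array([s[0],s[1],1])
def atz(c,u,v,z):
    o,d=ray(c,u,v); return o+d*(z-o[2])/d[2]
def proj(c,P):
    f,M,o=cam(c); p=M.T@(np.array(P)-o); s=p[:2]/p[2]; s=s*(1+c['k1']*(s@s)); return s*f+[c['cx'],c['cy']]
E
python3 - <<'E'
import cv2
t=cv2.imread('pics/top0.png')[185:295,220:315]; cv2.imwrite('pics/t0c.png',cv2.resize(t,None,fx=5,fy=5,interpolation=cv2.INTER_CUBIC))
t=cv2.imread('pics/scene0.png')[205:315,330:425]; cv2.imwrite('pics/s0c.png',cv2.resize(t,None,fx=5,fy=5,interpolation=cv2.INTER_CUBIC))
from h import *
from workcell import bot
c=bot.get_calibration('top')
for uv in [(264.6,260.2),(270.9,218.2)]: print(atz(c,*uv,.1715))
E
```

```text
[ 0.46074213 -0.0023933   0.1715    ]
[ 0.55399007 -0.0166672   0.1715    ]
```

View pics/t0c.png

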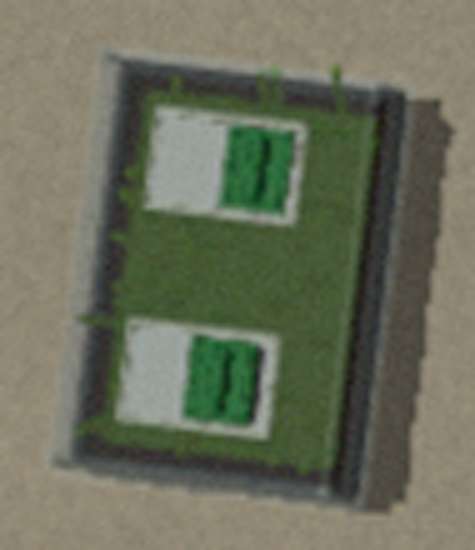

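View pics/s0c.png

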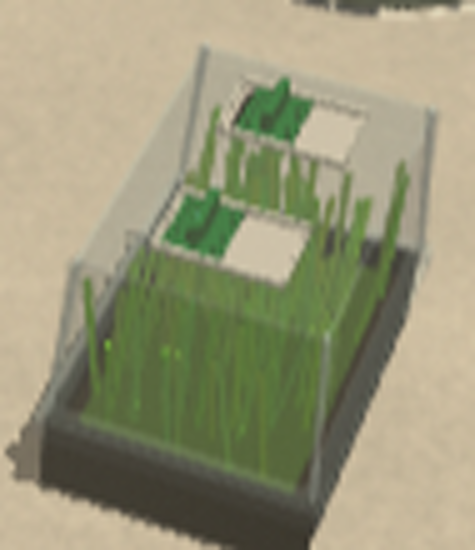

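```bash
python3 -m inch '[{"dz":-20,"hand":1},{"dx":20,"dy":-18,"dz":-20,"hand":1},{"dx":32,"dy":-28,"dz":-10,"hand":1},{"dx":32,"dy":-28,"dz":-10,"hand":1},{"dx":32,"dy":-28,"dz":-10,"hand":1},{"dx":32,"dy":-28,"hand":1},{"dx":32,"dy":-28,"hand":1},{"dx":32,"dy":-28,"hand":1},{"dx":32,"dy":-28,"hand":1},{"dx":32,"dy":-28,"hand":1}]' 20
```

```text
schema error: expected keys dx, dy, dz, rx, ry, rz, hand
```

All keys are required in each row.

```bash
python3 -m inch '[{"dx":0,"dy":0,"dz":-20,"rx":0,"ry":0,"rz":0,"hand":1},{"dx":20,"dy":-18,"dz":-20,"rx":0,"ry":0,"rz":0,"hand":1},{"dx":32,"dy":-28,"dz":-10,"rx":0,"ry":0,"rz":0,"hand":1},{"dx":32,"dy":-28,"dz":-10,"rx":0,"ry":0,"rz":0,"hand":1},{"dx":32,"dy":-28,"dz":-10,"rx":0,"ry":0,"rz":0,"hand":1},{"dx":32,"dy":-28,"dz":0,"rx":0,"ry":0,"rz":0,"hand":1},{"dx":32,"dy":-28,"dz":0,"rx":0,"ry":0,"rz":0,"hand":1},{"dx":32,"dy":-28,"dz":0,"rx":0,"ry":0,"rz":0,"hand":1},{"dx":32,"dy":-28,"dz":0,"rx":0,"ry":0,"rz":0,"hand":1},{"dx":32,"dy":-28,"dz":0,"rx":0,"ry":0,"rz":0,"hand":1}]' 20
```

```text
clock: 1.4
position: [0.395, -0.2578, 0.3016]
tool_rot: [3.141, -0.0, 0.365]
force: [1.5, -1.3, 0.2]
grip_width: 0.0003
```

```bash
python3 -m inch '[{"dx":33,"dy":-29,"dz":0,"rx":0,"ry":0,"rz":0,"hand":1},{"dx":33,"dy":-29,"dz":0,"rx":0,"ry":0,"rz":0,"hand":1},{"dx":33,"dy":-29,"dz":0,"rx":0,"ry":0,"rz":0,"hand":1},{"dx":33,"dy":-29,"dz":0,"rx":0,"ry":0,"rz":0,"hand":1},{"dx":30,"dy":-26,"dz":0,"rx":0,"ry":0,"rz":0,"hand":1},{"dx":0,"dy":0,"dz":0,"rx":0,"ry":0,"rz":0.13,"hand":1},{"dx":0,"dy":0,"dz":0,"rx":0,"ry":0,"rz":0.13,"hand":1},{"dx":0,"dy":0,"dz":0,"rx":0,"ry":0,"rz":0.13,"hand":1},{"dx":0,"dy":0,"dz":0,"rx":0,"ry":0,"rz":0.128,"hand":1},{"dx":0,"dy":0,"dz":0,"rx":0,"ry":0,"rz":0,"hand":1}]'
python3 - <<'E'
from workcell import bot
import cv2
from h import *
s=bot.observe(); print({k:s[k] for k in('clock','position','tool_rot','force','qpos')})
for n in('wrist','top'):
    c=bot.get_calibration(n)
    p,d=bot.grab_frame(n); cv2.imwrite(f'pics/{n}1.png',p[:,:,::-1]); np.savez(f'pics/{n}1.npz',d=d)
    if n=='wrist':print(c)
    for t in('grass_rib_near','grass_rib_far'):
        for r in bot.tip_of(n,t)[:3]:
            v,u=r['centre']; print(n,t,r['score'],(u,v),atz(c,u,v,.1715))
E
```

```text
clock: 2.4
position: [0.4952, -0.0688, 0.3014]
tool_rot: [3.141, -0.0, -0.156]
force: [-0.8, -0.5, -0.5]
grip_width: 0.0001
{'clock': 2.4, 'position': array([ 0.49515191, -0.0688395 ,  0.3013522 ]), 'tool_rot': array([ 3.14147045e+00, -1.03603980e-04, -1.55599040e-01]), 'force': array([-0.83476719, -0.4830871 , -0.47616204]), 'qpos': array([ 0.22974053,  0.255384  , -0.25731011,  1.82329246,  0.07342733,
        1.07203324, -1.78113308])}
{'vertical_fov': 65.93826601903541, 'cx': 309.9454666963013, 'cy': 236.44678856329978, 'k1': -0.03938776424068264, 'origin': array([ 0.57615876, -0.0827853 ,  0.4454478 ]), 'orientation': array([ 2.81531511e+00, -1.13438649e-03, -1.72616199e+00])}
wrist grass_rib_near 0.83 (227.0, 278.2) [0.45953994 0.00355241 0.1715    ]
wrist grass_rib_far 0.63 (222.4, 159.2) [ 0.55350016 -0.014636    0.1715    ]
```

View pics/wrist1.png

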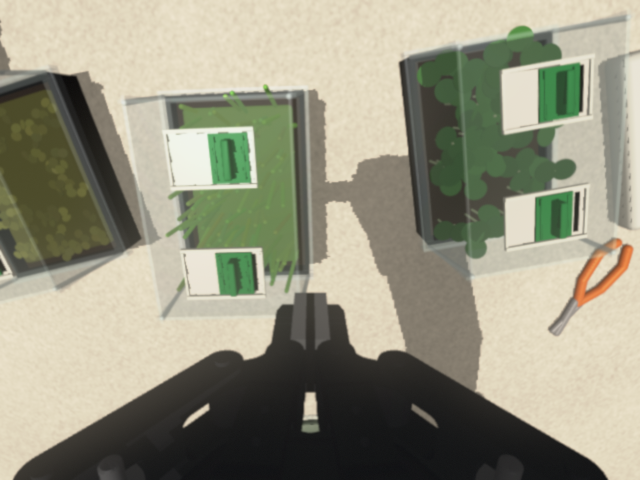

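```bash
python3 - <<'E'
from workcell import bot
import cv2
from h import *
im=cv2.imread('pics/wrist1.png')[115:310,110:320]
cv2.imwrite('pics/w1c.png',cv2.resize(im,None,fx=3,fy=3,interpolation=cv2.INTER_CUBIC))
c=bot.get_calibration('wrist')
for a in [(163,131),(252,127),(169,190),(257,187),(181,251),(262,249),(185,298),(265,296)]: print(a,atz(c,*a,.158).round(4))
d=np.load('pics/wrist1.npz')['d']
f,M,o=cam(c)
for u,v in [(190,155),(200,270),(215,140),(228,155),(250,275),(237,262)]:
    _,r=ray(c,u,v); print((u,v),d[v,u],(o+r*d[v,u]).round(4))
E
```

```text
(163, 131) [0.5797 0.0287 0.158 ]
(252, 127) [ 0.572  -0.0384  0.158 ]
(169, 190) [0.5352 0.0361 0.158 ]
(257, 187) [ 0.5268 -0.0333  0.158 ]
(181, 251) [0.4836 0.0401 0.158 ]
(262, 249) [ 0.4751 -0.0272  0.158 ]
(185, 298) [0.4404 0.0482 0.158 ]
(265, 296) [ 0.4319 -0.0214  0.158 ]
(190, 155) 0.28161234 [0.5592 0.0126 0.1585]
(200, 270) 0.31483838 [0.4637 0.0292 0.1563]
(215, 140) 0.2764333 [ 0.5671 -0.0094  0.1602]
(228, 155) 0.26713187 [ 0.5557 -0.0197  0.1734]
(250, 275) 0.31280535 [ 0.4541 -0.013   0.1595]
(237, 262) 0.30809078 [ 0.4677 -0.0048  0.1603]
```

View pics/w1c.png

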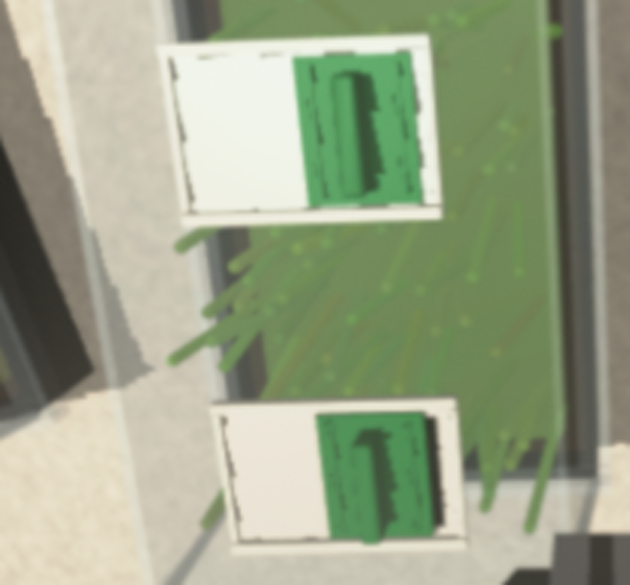

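```bash
python3 -m inch '[{"dx":0,"dy":0,"dz":0,"rx":0,"ry":0,"rz":-0.026,"hand":1},{"dx":25,"dy":-19,"dz":10,"rx":0,"ry":0,"rz":0,"hand":1},{"dx":25,"dy":-19,"dz":20,"rx":0,"ry":0,"rz":0,"hand":1},{"dx":0,"dy":0,"dz":30,"rx":0,"ry":0,"rz":0,"hand":1},{"dx":0,"dy":0,"dz":30,"rx":0,"ry":0,"rz":0,"hand":1},{"dx":0,"dy":0,"dz":20,"rx":0,"ry":0,"rz":0,"hand":1},{"dx":0,"dy":0,"dz":0,"rx":0,"ry":0,"rz":0,"hand":1}]'
python3 - <<'E'
from workcell import bot
import cv2
from h import *
s=bot.observe(); print({k:s[k] for k in('clock','position','tool_rot','force')})
for n in('wrist',):
    c=bot.get_calibration(n)
    p,d=bot.grab_frame(n); cv2.imwrite(f'pics/{n}2.png',p[:,:,::-1])
    for t in('grass_rib_near','grass_rib_far'):
        for r in bot.tip_of(n,t)[:3]:
            v,u=r['centre']; print(n,t,r['score'],(u,v),atz(c,u,v,.1715))
    print(proj(c,s['position']))
E
```

```text
clock: 3.4
position: [0.5483, -0.0375, 0.189]
tool_rot: [3.141, 0.004, -0.125]
force: [-0.9, -0.3, 0.9]
grip_width: 0.0001
{'clock': 3.4, 'position': array([ 0.54830799, -0.03750496,  0.1890167 ]), 'tool_rot': array([ 3.14139789,  0.00410464, -0.12540661]), 'force': array([-0.90667972, -0.30931791,  0.92236135])}
wrist grass_rib_far 0.59 (262.5, 288.0) [ 0.5520143  -0.01629092  0.1715    ]
wrist grass_rib_far 0.26 (584.7, 226.0) [ 0.56436387 -0.17039825  0.1715    ]
[306.65229103 308.22148483]
```

View pics/wrist2.png

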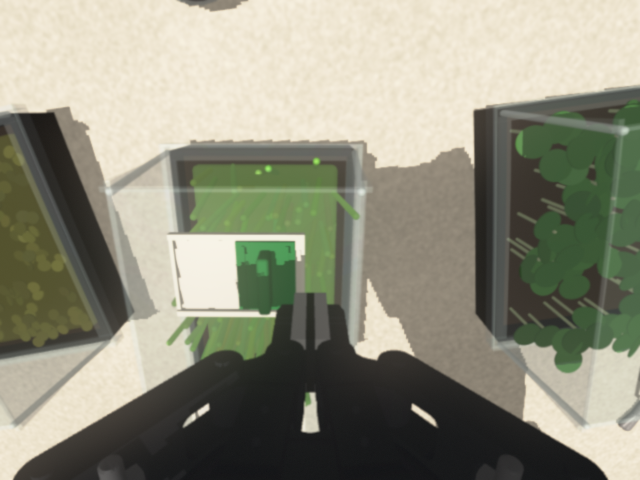

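```bash
python3 -m inch '[{"dx":1,"dy":0,"dz":10,"rx":0,"ry":0,"rz":0,"hand":1},{"dx":0,"dy":0,"dz":10,"rx":0,"ry":0,"rz":0,"hand":1},{"dx":0,"dy":0,"dz":5,"rx":0,"ry":0,"rz":0,"hand":1},{"dx":0,"dy":0,"dz":0,"rx":0,"ry":0,"rz":0,"hand":1}]'
python3 -m inch '[{"dx":0,"dy":-4,"dz":0,"rx":0,"ry":0,"rz":0,"hand":1},{"dx":0,"dy":-4,"dz":0,"rx":0,"ry":0,"rz":0,"hand":1},{"dx":0,"dy":0,"dz":0,"rx":0,"ry":0,"rz":0,"hand":1}]'
python3 -m inch '[{"dx":0,"dy":-3,"dz":0,"rx":0,"ry":0,"rz":0,"hand":1},{"dx":0,"dy":-3,"dz":0,"rx":0,"ry":0,"rz":0,"hand":1},{"dx":0,"dy":-3,"dz":0,"rx":0,"ry":0,"rz":0,"hand":1},{"dx":0,"dy":-3,"dz":0,"rx":0,"ry":0,"rz":0,"hand":1},{"dx":0,"dy":0,"dz":0,"rx":0,"ry":0,"rz":0,"hand":1}]'
python3 - <<'E'
from workcell import bot
import cv2
from h import *
s=bot.observe(); print({k:s[k] for k in('clock','position','tool_rot','force')})
p,d=bot.grab_frame('wrist'); cv2.imwrite(f'pics/wrist3.png',p[:,:,::-1])
p,d=bot.grab_frame('scene'); cv2.imwrite(f'pics/scene3.png',cv2.resize(p[200:320,320:440,::-1],None,fx=5,fy=5,interpolation=cv2.INTER_CUBIC))
E
```

```text
clock: 3.95
position: [0.5501, -0.0377, 0.1654]
tool_rot: [3.141, 0.001, -0.127]
force: [0.0, 0.4, -0.1]
grip_width: 0.0001
clock: 4.25
position: [0.5518, -0.0288, 0.1666]
tool_rot: [-3.141, -0.0, -0.126]
force: [-0.1, -0.7, -0.0]
grip_width: 0.0004
clock: 4.75
position: [0.5532, -0.0173, 0.1663]
tool_rot: [-3.141, -0.0, -0.127]
force: [-0.7, -0.0, -0.2]
grip_width: 0.0003
{'clock': 4.75, 'position': array([ 0.55316387, -0.01730057,  0.16631897]), 'tool_rot': array([-3.14138099e+00, -2.72145912e-05, -1.26705619e-01]), 'force': array([-0.70162621, -0.0247046 , -0.17075871])}
```

View pics/wrist3.png

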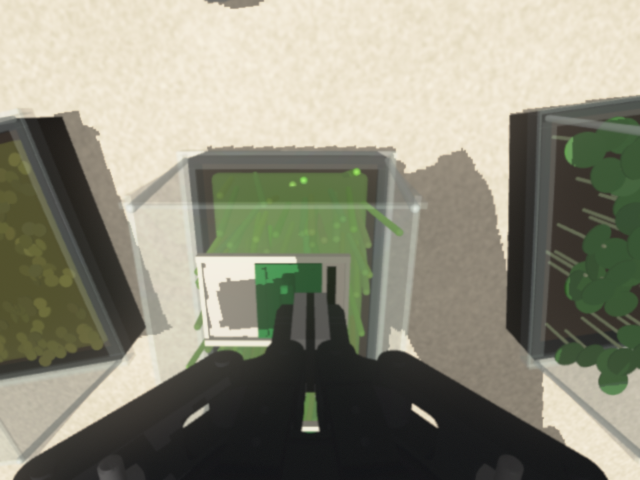

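View pics/scene3.png

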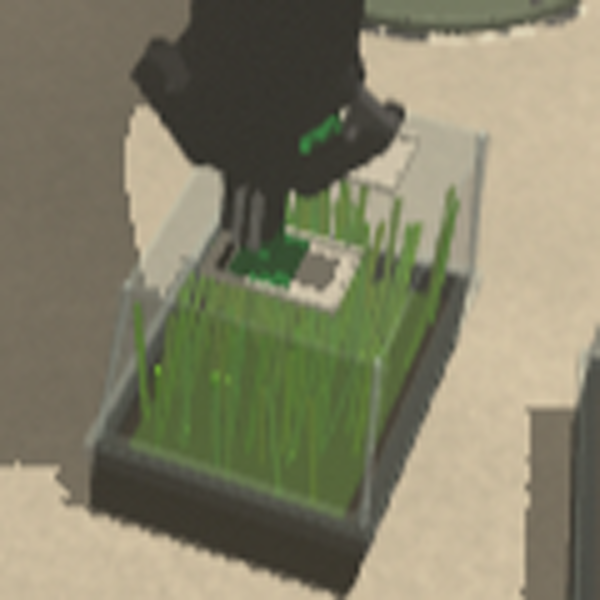

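```bash
python3 -m inch '[{"dx":0,"dy":-3,"dz":1,"rx":0,"ry":0,"rz":0,"hand":1},{"dx":0,"dy":-3,"dz":0.5,"rx":0,"ry":0,"rz":0,"hand":1},{"dx":0,"dy":-3,"dz":0,"rx":0,"ry":0,"rz":0,"hand":1},{"dx":0,"dy":-3,"dz":0,"rx":0,"ry":0,"rz":0,"hand":1},{"dx":0,"dy":-3,"dz":0,"rx":0,"ry":0,"rz":0,"hand":1},{"dx":0,"dy":0,"dz":0,"rx":0,"ry":0,"rz":0,"hand":1}]'
python3 - <<'E'
from workcell import bot
import cv2
from h import *
s=bot.observe(); print({k:s[k] for k in('clock','position','tool_rot','force')})
p,d=bot.grab_frame('wrist'); cv2.imwrite(f'pics/wrist4.png',cv2.resize(p[190:370,150:430,::-1],None,fx=2.8,fy=2.8,interpolation=cv2.INTER_CUBIC))
E
```

```text
clock: 5.45
position: [0.5552, -0.0022, 0.165]
tool_rot: [-3.141, -0.0, -0.127]
force: [-1.4, 0.7, 5.7]
grip_width: -0.0001
{'clock': 5.45, 'position': array([ 0.55518269, -0.00222726,  0.16502035]), 'tool_rot': array([-3.14118510e+00, -3.32362428e-04, -1.26704031e-01]), 'force': array([-1.38984716,  0.74985134,  5.68114433])}
```

View pics/wrist4.png

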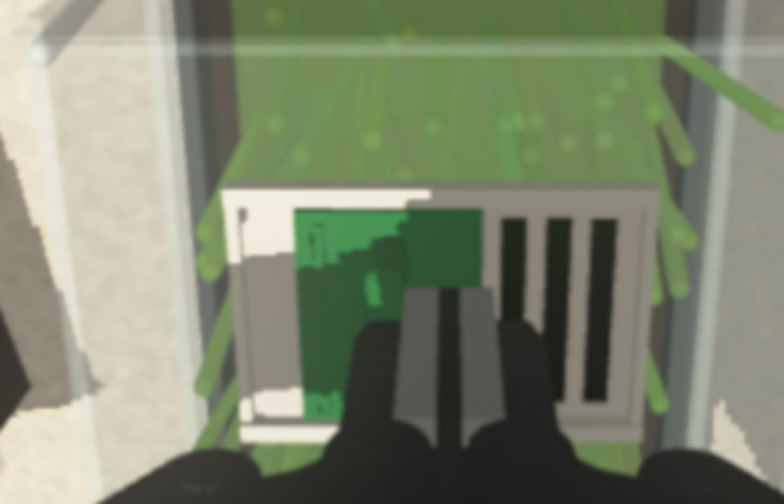

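```bash
python3 -m inch '[{"dx":0,"dy":0,"dz":-1.5,"rx":0,"ry":0,"rz":0,"hand":1},{"dx":0,"dy":0,"dz":0,"rx":0,"ry":0,"rz":0,"hand":1}]'
python3 -m inch '[{"dx":0,"dy":0,"dz":0,"rx":0,"ry":0,"rz":0,"hand":1}]'
python3 - <<'E'
from workcell import bot
import cv2
from h import *
s=bot.observe(); print({k:s[k] for k in('clock','position','tool_rot','force','moment')})
p,d=bot.grab_frame('scene'); cv2.imwrite(f'pics/scene4.png',cv2.resize(p[220:290,350:430,::-1],None,fx=8,fy=8,interpolation=cv2.INTER_CUBIC))
E
```

```text
clock: 5.7
position: [0.555, -0.0028, 0.1664]
tool_rot: [-3.142, -0.0, -0.127]
force: [0.2, -0.1, -0.3]
grip_width: 0.0001
clock: 5.8
position: [0.555, -0.003, 0.1662]
tool_rot: [3.142, 0.0, -0.127]
force: [-0.3, -0.1, -0.3]
grip_width: -0.0001
{'clock': 5.8, 'position': array([ 0.55497145, -0.00295419,  0.16624311]), 'tool_rot': array([ 3.14157395e+00,  8.63637276e-05, -1.27262090e-01]), 'force': array([-0.29172101, -0.055433  , -0.31660145]), 'moment': array([ 0.00028219, -0.05020348, -0.01681778])}
```

View pics/scene4.png

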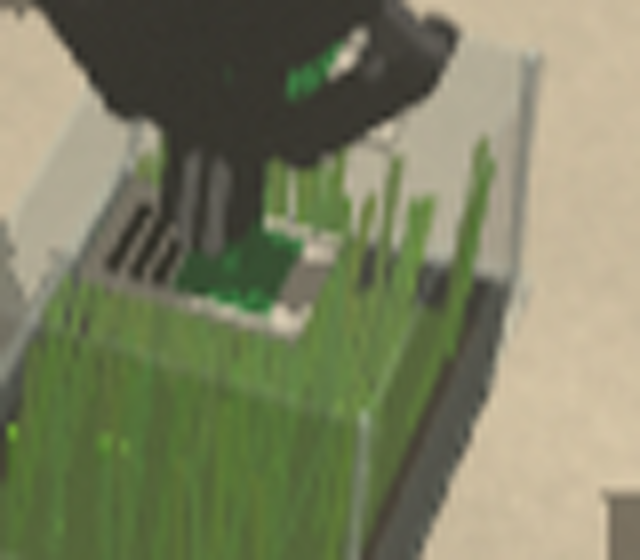

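```bash
python3 -m inch '[{"dx":0,"dy":-2,"dz":0,"rx":0,"ry":0,"rz":0,"hand":1},{"dx":0,"dy":-2,"dz":0,"rx":0,"ry":0,"rz":0,"hand":1},{"dx":0,"dy":0,"dz":0,"rx":0,"ry":0,"rz":0,"hand":1}]'
python3 -m inch '[{"dx":0,"dy":-1,"dz":0,"rx":0,"ry":0,"rz":0,"hand":1},{"dx":0,"dy":0,"dz":0,"rx":0,"ry":0,"rz":0,"hand":1}]'
python3 - <<'E'
from workcell import bot
import cv2
from h import *
s=bot.observe(); print({k:s[k] for k in('clock','position','force')})
p,d=bot.grab_frame('wrist'); cv2.imwrite(f'pics/wrist5.png',cv2.resize(p[190:370,150:430,::-1],None,fx=2.8,fy=2.8,interpolation=cv2.INTER_CUBIC))
E
```

```text
clock: 6.15
position: [0.5555, 0.0014, 0.1662]
tool_rot: [-3.141, 0.0, -0.127]
force: [-0.3, 0.0, -0.6]
grip_width: 0.0005
clock: 6.35
position: [0.5556, 0.0022, 0.1663]
tool_rot: [-3.142, 0.0, -0.127]
force: [1.3, 0.7, -0.9]
grip_width: -0.0001
{'clock': 6.35, 'position': array([0.55563184, 0.00215871, 0.16626332]), 'force': array([ 1.28378664,  0.70579284, -0.85288845])}
```

View pics/wrist5.png

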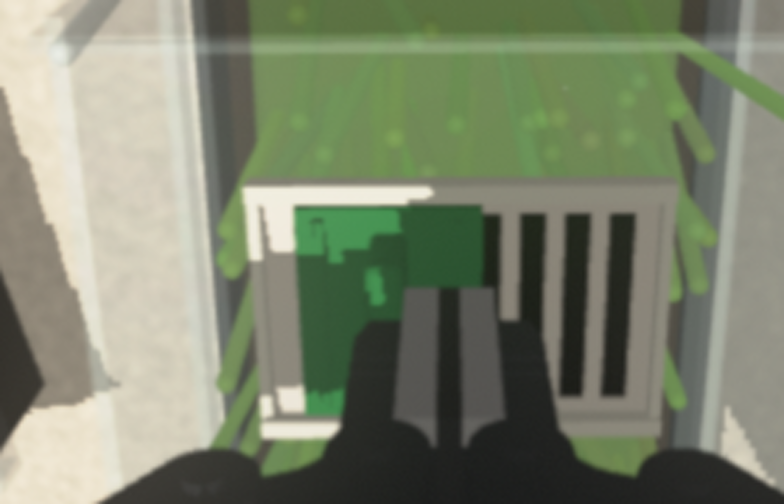

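```bash
for i in 1; do python3 -m inch '[{"dx":0,"dy":-1,"dz":0,"rx":0,"ry":0,"rz":0,"hand":1},{"dx":0,"dy":0,"dz":0,"rx":0,"ry":0,"rz":0,"hand":1}]'; done
python3 -m inch '[{"dx":0,"dy":-1,"dz":0,"rx":0,"ry":0,"rz":0,"hand":1},{"dx":0,"dy":0,"dz":0,"rx":0,"ry":0,"rz":0,"hand":1}]'
python3 - <<'E'
from workcell import bot
import cv2
from h import *
s=bot.observe(); print({k:s[k] for k in('clock','position','force')})
p,d=bot.grab_frame('wrist'); cv2.imwrite(f'pics/wrist6.png',cv2.resize(p[190:370,150:430,::-1],None,fx=2.8,fy=2.8,interpolation=cv2.INTER_CUBIC))
E
```

```text
clock: 6.6
position: [0.5558, 0.0031, 0.1663]
tool_rot: [-3.142, -0.0, -0.127]
force: [-0.7, -0.4, 1.1]
grip_width: -0.0
clock: 6.8
position: [0.5559, 0.0041, 0.1663]
tool_rot: [-3.142, -0.0, -0.127]
force: [0.6, 0.2, 0.4]
grip_width: -0.0001
{'clock': 6.8, 'position': array([0.55593034, 0.00411881, 0.16631848]), 'force': array([0.55229567, 0.2068207 , 0.37360098])}
```

View pics/wrist6.png

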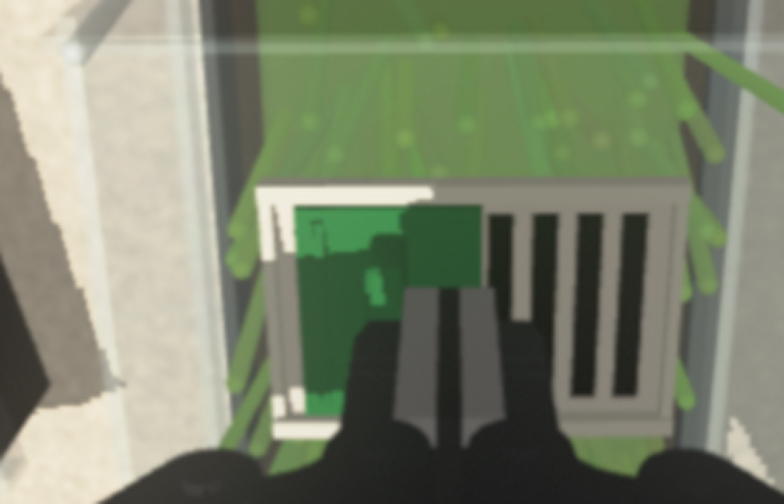

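```bash
python3 -m inch '[{"dx":0,"dy":-1,"dz":0,"rx":0,"ry":0,"rz":0,"hand":1},{"dx":0,"dy":0,"dz":0,"rx":0,"ry":0,"rz":0,"hand":1}]'
python3 -m inch '[{"dx":0,"dy":-0.7,"dz":0,"rx":0,"ry":0,"rz":0,"hand":1},{"dx":0,"dy":0,"dz":0,"rx":0,"ry":0,"rz":0,"hand":1}]'
python3 - <<'E'
from workcell import bot
import cv2
from h import *
s=bot.observe(); print({k:s[k] for k in('clock','position','force')})
p,d=bot.grab_frame('wrist'); cv2.imwrite(f'pics/wrist7.png',cv2.resize(p[190:370,150:430,::-1],None,fx=2.8,fy=2.8,interpolation=cv2.INTER_CUBIC))
E
```

```text
clock: 7.05
position: [0.556, 0.0051, 0.1663]
tool_rot: [-3.142, -0.0, -0.127]
force: [-0.0, -0.2, -0.2]
grip_width: -0.0
clock: 7.25
position: [0.5561, 0.0057, 0.1663]
tool_rot: [3.142, -0.0, -0.127]
force: [-0.4, -1.4, -0.0]
grip_width: 0.0002
{'clock': 7.25, 'position': array([0.55613408, 0.00569475, 0.1663407 ]), 'force': array([-0.37219561, -1.44211048, -0.03024415])}
```

View pics/wrist7.png

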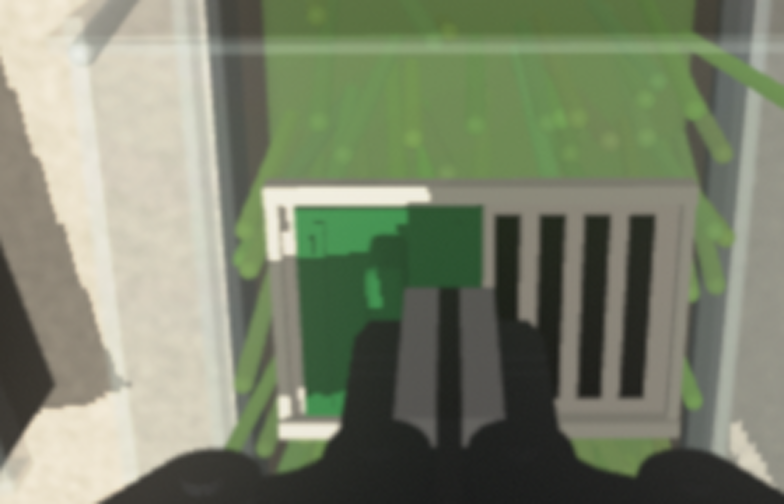

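```bash
python3 -m inch '[{"dx":0,"dy":-0.7,"dz":0,"rx":0,"ry":0,"rz":0,"hand":1},{"dx":0,"dy":0,"dz":0,"rx":0,"ry":0,"rz":0,"hand":1}]'
python3 -m inch '[{"dx":0,"dy":-0.7,"dz":0,"rx":0,"ry":0,"rz":0,"hand":1},{"dx":0,"dy":0,"dz":0,"rx":0,"ry":0,"rz":0,"hand":1}]'
python3 - <<'E'
from workcell import bot
import cv2
from h import *
s=bot.observe(); print({k:s[k] for k in('clock','position','force')})
p,d=bot.grab_frame('wrist'); cv2.imwrite(f'pics/wrist8.png',cv2.resize(p[190:370,150:430,::-1],None,fx=2.8,fy=2.8,interpolation=cv2.INTER_CUBIC))
E
```

```text
clock: 7.5
position: [0.5563, 0.0065, 0.1664]
tool_rot: [-3.142, -0.0, -0.127]
force: [-0.1, -1.2, 1.3]
grip_width: 0.0001
clock: 7.7
position: [0.5563, 0.0071, 0.1663]
tool_rot: [-3.142, -0.0, -0.127]
force: [-0.5, -2.1, 1.7]
grip_width: 0.0003
{'clock': 7.7, 'position': array([0.55632179, 0.0071443 , 0.16632873]), 'force': array([-0.46760442, -2.07511774,  1.74357159])}
```

View pics/wrist8.png

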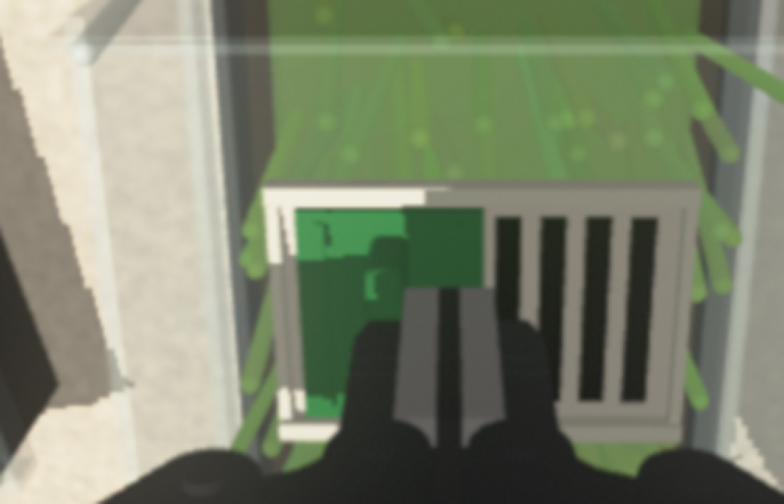

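```bash
python3 -m inch '[{"dx":0,"dy":6,"dz":0,"rx":0,"ry":0,"rz":0,"hand":1},{"dx":0,"dy":8,"dz":-15,"rx":0,"ry":0,"rz":0,"hand":1},{"dx":0,"dy":8,"dz":-25,"rx":0,"ry":0,"rz":0,"hand":1},{"dx":-20,"dy":14,"dz":-20,"rx":0,"ry":0,"rz":0,"hand":1},{"dx":-30,"dy":0,"dz":0,"rx":0,"ry":0,"rz":0,"hand":1},{"dx":-30,"dy":0,"dz":0,"rx":0,"ry":0,"rz":0,"hand":1},{"dx":-16,"dy":0,"dz":0,"rx":0,"ry":0,"rz":0,"hand":1},{"dx":0,"dy":0,"dz":0,"rx":0,"ry":0,"rz":0,"hand":1}]'
python3 - <<'E'
from workcell import bot
import cv2
from h import *
s=bot.observe(); print({k:s[k] for k in('clock','position','force','tool_rot')})
c=bot.get_calibration('wrist')
p,d=bot.grab_frame('wrist'); cv2.imwrite(f'pics/wrist9.png',p[:,:,::-1])
for t in('grass_rib_near','grass_rib_far'):
        for r in bot.tip_of('wrist',t)[:3]:
            v,u=r['centre']; print(t,r['score'],(u,v),atz(c,u,v,.1715))
E
```

```text
clock: 8.55
position: [0.4549, -0.0167, 0.2266]
tool_rot: [3.141, 0.0, -0.127]
force: [0.7, 0.2, -0.1]
grip_width: -0.0001
{'clock': 8.55, 'position': array([ 0.45489937, -0.01668362,  0.2266123 ]), 'force': array([ 0.67352052,  0.22479103, -0.14351709]), 'tool_rot': array([ 3.14119462e+00,  7.17896145e-05, -1.27096427e-01])}
grass_rib_near 0.64 (274.5, 258.4) [0.45860065 0.00207387 0.1715    ]
grass_rib_far 0.89 (222.6, 82.2) [0.55598135 0.01310789 0.1715    ]
```

View pics/wrist9.png

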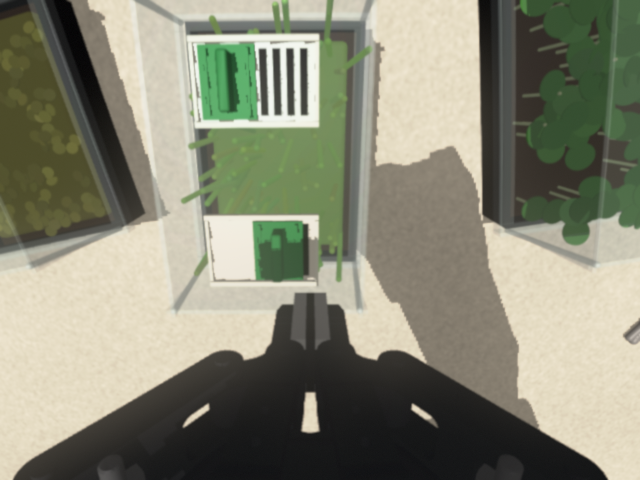

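```bash
python3 -m inch '[{"dx":2,"dy":2,"dz":20,"rx":0,"ry":0,"rz":0,"hand":1},{"dx":0,"dy":0,"dz":20,"rx":0,"ry":0,"rz":0,"hand":1},{"dx":0,"dy":0,"dz":14,"rx":0,"ry":0,"rz":0,"hand":1},{"dx":0,"dy":0,"dz":6,"rx":0,"ry":0,"rz":0,"hand":1},{"dx":0,"dy":0,"dz":0,"rx":0,"ry":0,"rz":0,"hand":1},{"dx":0,"dy":0,"dz":0,"rx":0,"ry":0,"rz":0,"hand":1}]'
python3 -m inch '[{"dx":0,"dy":-4,"dz":0,"rx":0,"ry":0,"rz":0,"hand":1},{"dx":0,"dy":-4,"dz":0,"rx":0,"ry":0,"rz":0,"hand":1},{"dx":0,"dy":-3,"dz":0,"rx":0,"ry":0,"rz":0,"hand":1},{"dx":0,"dy":-3,"dz":0,"rx":0,"ry":0,"rz":0,"hand":1},{"dx":0,"dy":-3,"dz":0,"rx":0,"ry":0,"rz":0,"hand":1},{"dx":0,"dy":0,"dz":0,"rx":0,"ry":0,"rz":0,"hand":1}]'
python3 - <<'E'
from workcell import bot
import cv2
from h import *
s=bot.observe(); print({k:s[k] for k in('clock','position','force','tool_rot')})
p,d=bot.grab_frame('wrist'); cv2.imwrite(f'pics/wrist10.png',cv2.resize(p[190:370,150:430,::-1],None,fx=2.8,fy=2.8,interpolation=cv2.INTER_CUBIC))
E
```

```text
clock: 9.3
position: [0.4587, -0.0187, 0.1667]
tool_rot: [-3.141, -0.0, -0.127]
force: [-0.5, -0.2, -1.0]
grip_width: -0.0002
clock: 9.9
position: [0.4605, -0.0014, 0.1664]
tool_rot: [-3.141, -0.0, -0.127]
force: [0.2, -0.6, 0.7]
grip_width: 0.0001
{'clock': 9.9, 'position': array([ 0.46046766, -0.00138175,  0.16635087]), 'force': array([ 0.24161148, -0.60568815,  0.69163754]), 'tool_rot': array([-3.14141824e+00, -1.22789045e-04, -1.26769423e-01])}
```

View pics/wrist10.png

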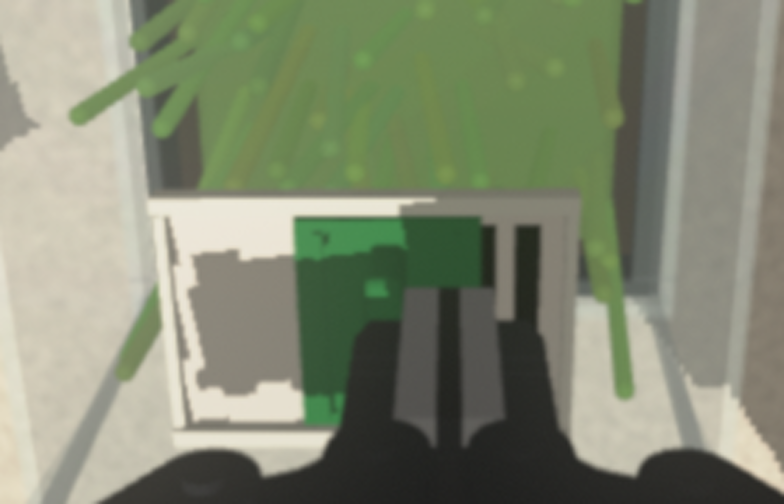

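```bash
python3 -m inch '[{"dx":0,"dy":-3,"dz":0,"rx":0,"ry":0,"rz":0,"hand":1},{"dx":0,"dy":-3,"dz":0,"rx":0,"ry":0,"rz":0,"hand":1},{"dx":0,"dy":-3,"dz":0,"rx":0,"ry":0,"rz":0,"hand":1},{"dx":0,"dy":-3,"dz":0,"rx":0,"ry":0,"rz":0,"hand":1},{"dx":0,"dy":-3,"dz":0,"rx":0,"ry":0,"rz":0,"hand":1},{"dx":0,"dy":0,"dz":0,"rx":0,"ry":0,"rz":0,"hand":1}]'
python3 -m inch '[{"dx":0,"dy":-1,"dz":0,"rx":0,"ry":0,"rz":0,"hand":1},{"dx":0,"dy":0,"dz":0,"rx":0,"ry":0,"rz":0,"hand":1}]'
python3 - <<'E'
from workcell import bot
import cv2
from h import *
s=bot.observe(); print({k:s[k] for k in('clock','position','force')})
p,d=bot.grab_frame('wrist'); cv2.imwrite(f'pics/wrist11.png',cv2.resize(p[190:370,150:430,::-1],None,fx=2.8,fy=2.8,interpolation=cv2.INTER_CUBIC))
E
```

```text
clock: 10.55
position: [0.4624, 0.0136, 0.1663]
tool_rot: [-3.141, -0.0, -0.127]
force: [0.2, 0.4, -1.0]
grip_width: 0.0001
clock: 10.75
position: [0.4624, 0.0141, 0.1663]
tool_rot: [-3.142, 0.0, -0.127]
force: [0.1, 0.3, 0.9]
grip_width: -0.0002
{'clock': 10.75, 'position': array([0.46242922, 0.01407319, 0.16630436]), 'force': array([0.10062841, 0.26535113, 0.94582413])}
```

View pics/wrist11.png

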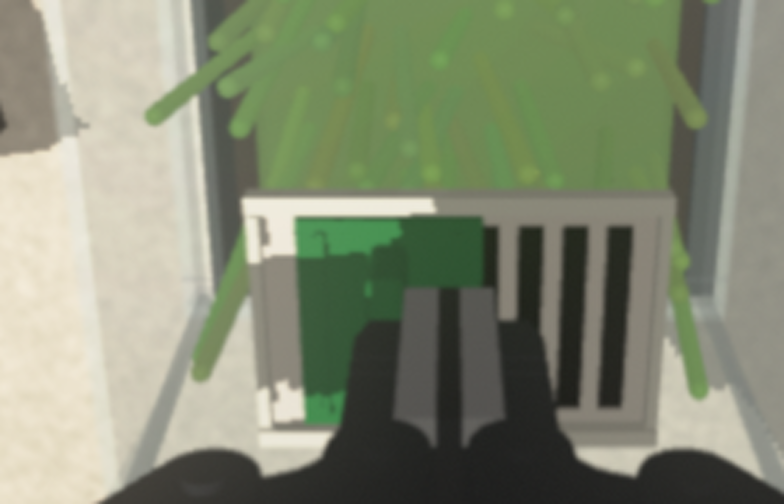

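Frame left edge at 243, shutter at 295; at the stop it was 264, so about 3.3 mm remain.

```bash
python3 -m inch '[{"dx":0,"dy":-1,"dz":0,"rx":0,"ry":0,"rz":0,"hand":1},{"dx":0,"dy":-1,"dz":0,"rx":0,"ry":0,"rz":0,"hand":1},{"dx":0,"dy":0,"dz":0,"rx":0,"ry":0,"rz":0,"hand":1}]'
python3 -m inch '[{"dx":0,"dy":-1,"dz":0,"rx":0,"ry":0,"rz":0,"hand":1},{"dx":0,"dy":0,"dz":0,"rx":0,"ry":0,"rz":0,"hand":1}]'
python3 - <<'E'
from workcell import bot
import cv2
from h import *
s=bot.observe(); print({k:s[k] for k in('clock','position','force')})
p,d=bot.grab_frame('wrist'); cv2.imwrite(f'pics/wrist12.png',cv2.resize(p[190:370,150:430,::-1],None,fx=2.8,fy=2.8,interpolation=cv2.INTER_CUBIC))
E
```

```text
clock: 11.1
position: [0.4627, 0.0161, 0.1663]
tool_rot: [-3.141, -0.0, -0.127]
force: [-0.2, -0.4, 0.6]
grip_width: 0.0001
clock: 11.3
position: [0.4628, 0.0171, 0.1663]
tool_rot: [-3.142, 0.0, -0.127]
force: [-0.8, -1.3, 0.4]
grip_width: 0.0001
{'clock': 11.3, 'position': array([0.46281845, 0.017108  , 0.16629228]), 'force': array([-0.77902463, -1.33636779,  0.38823396])}
```

View pics/wrist12.png

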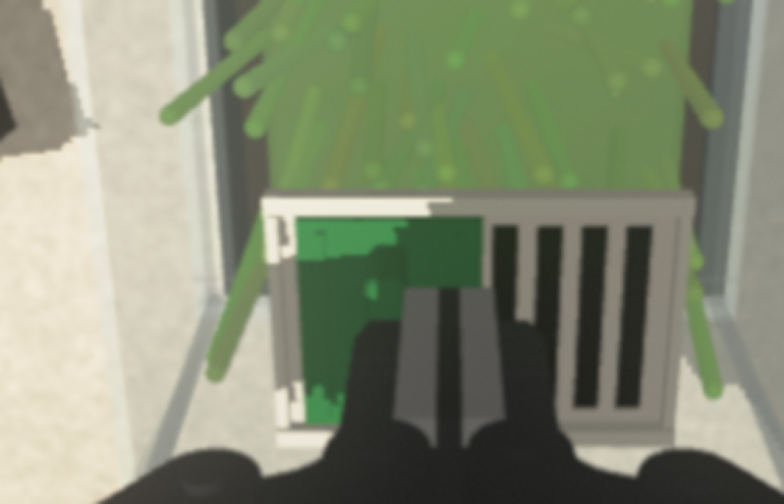

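One more small step to be sure, then withdraw.

```bash
python3 -m inch '[{"dx":0,"dy":-0.6,"dz":0,"rx":0,"ry":0,"rz":0,"hand":1},{"dx":0,"dy":0,"dz":0,"rx":0,"ry":0,"rz":0,"hand":1}]'
python3 - <<'E'
from workcell import bot
import cv2
from h import *
p,d=bot.grab_frame('wrist'); cv2.imwrite(f'pics/wrist13.png',cv2.resize(p[190:370,150:430,::-1],None,fx=2.8,fy=2.8,interpolation=cv2.INTER_CUBIC))
E
```

```text
clock: 11.55
position: [0.4629, 0.0176, 0.1663]
tool_rot: [3.142, 0.0, -0.127]
force: [0.1, -0.9, -0.5]
grip_width: 0.0
```

View pics/wrist13.png

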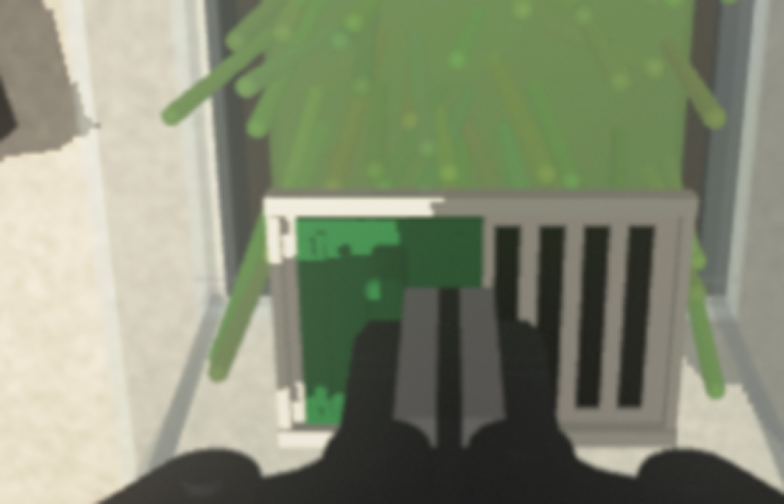

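```bash
python3 -m inch '[{"dx":0,"dy":6,"dz":0,"rx":0,"ry":0,"rz":0,"hand":1},{"dx":0,"dy":8,"dz":-15,"rx":0,"ry":0,"rz":0,"hand":1},{"dx":0,"dy":10,"dz":-25,"rx":0,"ry":0,"rz":0,"hand":1},{"dx":0,"dy":14,"dz":-35,"rx":0,"ry":0,"rz":0,"hand":1},{"dx":0,"dy":20,"dz":-35,"rx":0,"ry":0,"rz":0,"hand":1},{"dx":0,"dy":20,"dz":-20,"rx":0,"ry":0,"rz":0,"hand":1},{"dx":0,"dy":0,"dz":0,"rx":0,"ry":0,"rz":0,"hand":1}]'
python3 - <<'E'
from workcell import bot
import cv2
from h import *
c=bot.get_calibration('wrist')
p,d=bot.grab_frame('wrist'); cv2.imwrite(f'pics/wrist14.png',p[:,:,::-1])
for t in('grass_rib_near','grass_rib_far'):
        for r in bot.tip_of('wrist',t)[:3]:
            v,u=r['centre']; print(t,r['score'],(u,v),atz(c,u,v,.1715))
E
```

```text
clock: 12.3
position: [0.4536, -0.0624, 0.2987]
tool_rot: [3.141, -0.004, -0.131]
force: [-0.0, 0.5, -0.0]
grip_width: -0.0001
grass_rib_near 0.58 (190.0, 230.7) [0.46103252 0.02844941 0.1715    ]
grass_rib_far 0.93 (177.7, 98.6) [0.5563692  0.01509252 0.1715    ]
```

View pics/wrist14.png

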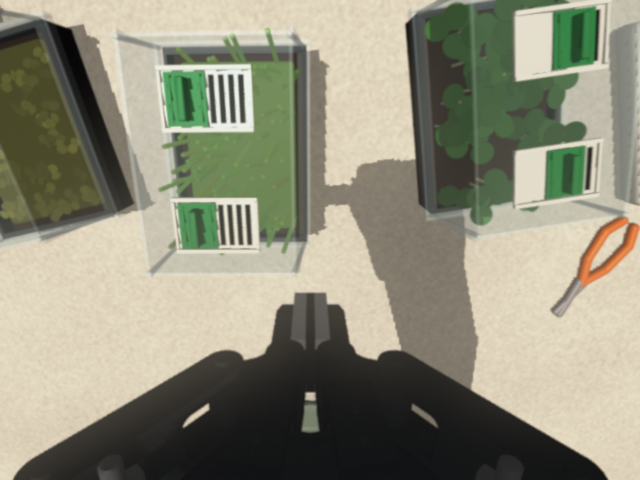

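```bash
python3 - <<'E'
import cv2
im=cv2.imread('pics/wrist14.png')[55:260,145:270]
cv2.imwrite('pics/w14c.png',cv2.resize(im,None,fx=2.9*1,fy=2.9,interpolation=cv2.INTER_CUBIC))
from workcell import bot
p,d=bot.grab_frame('top'); a=p[:,:,::-1]; b=cv2.imread('pics/top0.png')
cv2.imwrite('pics/cmp.png',cv2.resize(cv2.vconcat([b[170:300,110:430],a[170:300,110:430]]),None,fx=2.3,fy=2.3,interpolation=cv2.INTER_CUBIC))
E
```

```text
(no output)
```

View pics/w14c.png

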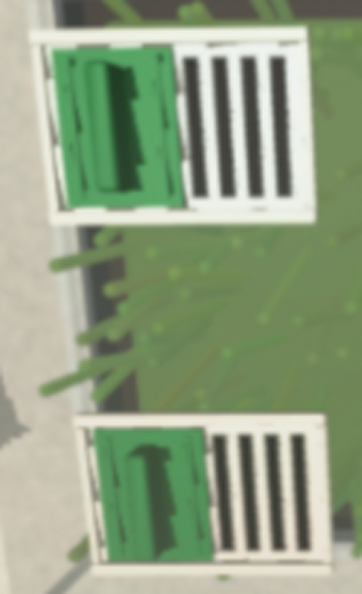

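View pics/cmp.png

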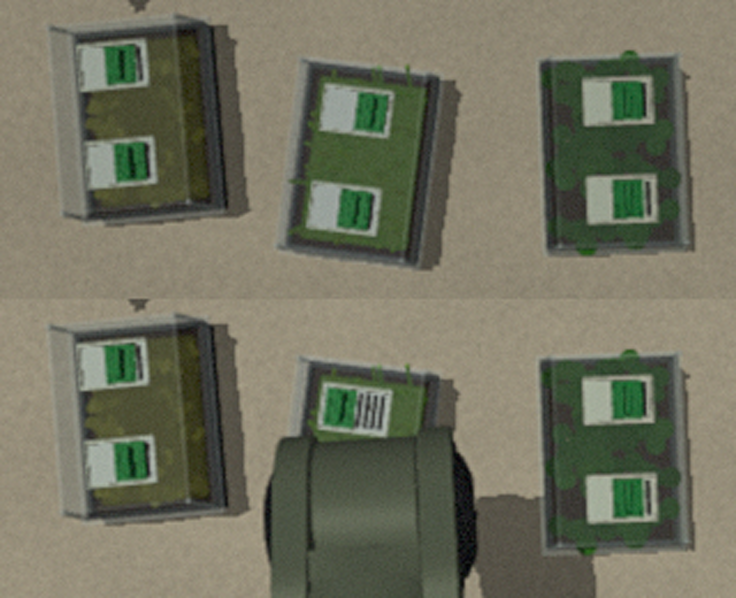

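```bash
python3 -m inch '[{"dx":0,"dy":0,"dz":0,"rx":0,"ry":0,"rz":0,"hand":1}]'; python3 -c "
from workcell import bot
print(bot.job_done())"
```

```text
clock: 12.6
position: [0.4527, -0.0591, 0.2954]
tool_rot: [-3.141, 0.002, -0.126]
force: [-0.4, 0.2, 0.4]
grip_width: 0.0004
the job is handed in; nothing more can be done
None
```

I pushed both green vents on the tall-grass dome to their open stops with closed fingertips, far one first. I then backed off, rose clear and handed the job in at about 12.6 s.

- **Vents:** the last wrist picture shows both shutters resting at their left stops, with all four slots of each vent uncovered. The rib positions the networks reported in that picture agree with this. The near vent had already been a few millimetres open at the start.
- **Forces:** sideways force while pushing stayed at about 2 N or less. There was one brief reading of about 5.7 N upward while I was pushing the far vent, when the fingertips sat slightly too low. Raising them 1.5 mm cleared it.
- **Dome and tray:** the dome shifted by about a millimetre in the play on its rim when the far shutter met its stop. I saw no other movement of dome or tray. In the last top picture, though, the arm hid the near half of this dome.
- **Rest of the bench:** in the before and after top views, the other two domes and their vents look unchanged. I did not make a separate check of the jars, spray bottle, snips and punnet, but the arm stayed well clear of them.

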